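# Open the coolant strainer over a drip tray

## Task

The coolant strainer on its service stand has to be opened. Bring the steel drip tray under its screw cap, in line with the barrel and with the middle of the tray some 5 cm in front of the mouth where the cap will drop, then unscrew the cap - an ordinary right-hand thread, about two turns - so that it comes off and ends up lying in the tray, without ever dropping onto the board or bench. Leave the tray standing flat under the mouth and do not disturb the other things on the board.

Things in the scene. Friction and masses are not known exactly. Their poses are not given: they have to be found in the camera images.
- service_board: Fixed flat grey board, 485 x 690 x 10 mm, lying on the workbench under all the task's things; its top is at z = 0.010. Origin at the centre of its underside. Behind on the right (x over 0.62, y under -0.12) a wooden laptop shelf overhangs at z = 0.29: keep the arm and gripper clear of it; fixed equipment stands behind and to the left of the board.
- strainer: Fixed coolant strainer: level aluminium barrel, 71 mm diameter, on a grey saddle, with brass hose tails behind and on top. Its front neck, towards the robot, carries the screw cap. Origin on the board's top straight below the neck's open end. z up; x along the barrel from neck to rear (the cap comes off towards -x); y to the left. Barrel axis at y 0, z 115 mm; barrel from x 29 to 179 mm.
- stand_front (a point): Middle of the front edge of the strainer's dark base plate on the board, at strainer x 75 mm. The plate (8 mm high, 130 mm wide) reaches back to x 200 mm; the saddle begins at x 95 mm. In front of this edge the board below the barrel and cap is free. The brass outlet on the barrel's top (x 132 mm) is 181 mm high, the bleed screw (x 72 mm) 154 mm.
- neck (a point): Centre of the neck's open end, on the barrel axis, 115 mm straight above the strainer's origin; fixed to the strainer. The neck is 29 mm long and 46 mm across its thread.
- cap: Loose black screw cap, 110 g: 58 mm diameter skirt, closed front, four lugs 104 mm across. Origin on its axis. Own x = cap axis: closed front at x -18 mm, open rear end at x +19 mm. Starts fully screwed on, axes parallel to the strainer's (lugs up, down, left, right), origin at strainer x 5.5, y 0, z 115 mm. It stays as it is left between pushes; 5 to 15 N on a lug turns it.
- cap_lug (a point): Tip of the cap's +z lug, 52 mm from the cap's axis (the top lug at the start). The four alike lugs lie along the cap's own +y, -y, +z, -z; each is 14 mm wide with rounded edges, reaches from radius 29 to 52 mm and is 20 mm deep along the axis, from x -5 to +15 mm of the cap. The lowest lug hangs 63 mm above the board.
- cap_front (a point): Centre of the cap's closed front face. Greased right-hand thread, 1 mm play: turned anticlockwise as seen from the robot (top lug to the left, left lug down), this point comes 10 mm a turn towards the robot. After about two turns the cap is loose, tips off the neck and falls, if not held, coming to lie some 40 to 90 mm in front of the neck's end, up to 40 mm sideways.
- tray: Loose open drip tray of steel sheet, 170 mm along its own x, 180 mm along its y, 28 mm high, walls and floor 3 mm (rolled rim 5 mm), 350 g. Origin at the centre of its underside. Starts flat on the board left or right of the strainer, turned up to 0.2 rad from the strainer's axes, with a free way to the place under the cap. Friction on the board about 0.6.
- iron_stand: Grey moulded rest for a soldering iron, 120 x 90 x 118 mm, standing on the board on the side of the strainer where the tray is not; origin at the centre of its underside. Leave it alone.
- mug: Mug with a handle, 89 x 125 x 99 mm, in the row behind the tray's way; origin at the centre of its underside. Leave it alone.
- flux_tub: Green jar with screw lid, 57 mm diameter, 68 mm high, in the row behind the tray's way; origin at the centre of its underside. Leave it alone.
- wick_jar: Small jar of wick ends, 43 mm diameter, 51 mm high, just beside the strainer's stand; origin at the centre of its underside. Leave it alone.
- solder_reel: Blue and white reel of solder, 57 mm diameter, 33 mm high, standing flat just beside the strainer's stand; origin at the centre of its underside. Leave it alone.

How it is judged:
On the way, in this order (a step that is already met when the one before it is completed fails the run):
1. the tray stands still under the mouth while the cap is still screwed on (not yet turned out by 3.5 mm) (x of neck in the frame of tray between 0 and 0.07 m and y of neck in the frame of tray between -0.045 and 0.045 m and y of cap in the frame of strainer between -0.012 and 0.012 m and z of cap in the frame of strainer between 0.1 and 0.13 m and x of cap in the frame of strainer above 0.002 m and linear speed of tray below 0.01 m/s and height (world z) of tray below 0.016 m), for 0.2 s.
2. the cap has been screwed out by more than a turn (11 mm) and is still on the neck (y of cap in the frame of strainer between -0.012 and 0.012 m and z of cap in the frame of strainer between 0.1 and 0.13 m and x of cap in the frame of strainer below -0.0055 m), for 0.05 s.
At the end, for the whole second after the job is handed in: The cap lies still in the drip tray, its origin inside the walls and under 60 mm above the tray's underside. The tray stands flat and still on the board under the mouth: neck's end within 55 mm of the tray's centre along the tray's y, and -15 to +85 mm along its x (x of cap in the frame of tray between -0.078 and 0.078 m and y of cap in the frame of tray between -0.083 and 0.083 m and z of cap in the frame of tray below 0.06 m and linear speed of cap below 0.02 m/s and linear speed of tray below 0.01 m/s and angle between tray's own z axis and vertical below 0.06 rad and height (world z) of tray below 0.016 m and x of neck in the frame of tray between -0.015 and 0.085 m and y of neck in the frame of tray between -0.055 and 0.055 m); the robot touches nothing.
It fails at once if the cap drops down outside the tray (height (world z) of cap below 0.062 m and not (x of cap in the frame of tray between -0.078 and 0.078 m and y of cap in the frame of tray between -0.083 and 0.083 m)).
It fails at once if one of the other things on the board is pushed more than 30 mm or knocked over (distance of any of iron_stand, mug, flux_tub, wick_jar, solder_reel from where it was at the start of the episode above 0.03 m or angle between any of iron_stand, mug, flux_tub, wick_jar, solder_reel's own z axis and vertical above 0.4 rad).
It also fails if it takes over 72 s, if anything falls off the work surface, if the arm or the gripper's body presses on something with over 40 N, if the wrist force passes 120 N, or if a joint passes its speed limit or range.

## Robot

A 6-joint arm with a two-finger parallel gripper is mounted at the origin on a cart in front of the work surface, level with it; the furniture and walls round the work are solid. World frame = base frame: x ahead of the robot, y to its left, z up, the work surface at z = 0. Lengths are in m, angles in rad, forces in N, time in s.
With the tool pointing down it reaches from about 0.35 to 0.975 m from the base axis. Payload 4.9 kg.
Tool frame: the origin (TCP) lies midway between the tips of the shut fingers; the grasp point (between the pads) lies 19 mm behind it; z points along the fingers, y is the line along which they close (so a half turn about z gives the same grasp; the last joint's range is limited). The gripper opens to 85 mm and grips with 20 to 120 N. Pads are 22 mm wide; open, the fingers measure 114 mm over their backs; the gripper's body (76 mm by 85 mm) begins 54 mm behind the grasp point. The pads swing forward as they close: fully open they stand 13 mm farther back than shut.
Start: joints at [1.222, 0.053, 1.613, -0, 1.476, -0.119], TCP at [0.142, 0.609, 0.231] pointing down, gripper open.
Joint ranges: [-3.01, 3.01], [-1.01, 2.22], [0.06, 2.58], [-1.02, 4.17], [0.09, 2.62], [-3.14, 3.14]. Speed limits (rad/s): [2.57, 2.57, 3.14, 3.14, 3.14, 3.14].

## Interface

Orientations are given as a rotation vector (axis times angle).
In Python, from station import ctrl gives the robot as it stands.
- The arm moves only by the tool step_arm, never from a script. Its argument "targets" is a list of rows, each an object with "travel": the shift along the world's x, y, z as a fraction of full scale, a list of three; "angular": the turn, a rotation vector about the world's x, y, z as a fraction of full scale, a list of three; "gripper": the opening, from 0 (shut) to 1 (fully open). In form: [{"travel": [x, y, z], "angular": [rx, ry, rz], "gripper": gripper}, ...]. A call has 1 to 10 rows; each row is the pose to reach, as a shift and turn from the pose commanded when the call began; what a row does not reach only later rows make up. Full scale, the value 1, is 0.6 m for a shift and pi/4 rad for a turn. A row lasts 1/10 s, in which the tool goes at most 50 mm and 8.59 degrees, less where a joint would pass 70% of its speed; a pose out of reach is approached as far as the arm can. A call with a number of a shift or a turn outside -1 to 1 is refused whole. A call with a gripper value outside its range is refused whole. The fingers move at their own pace and stop on an object; "squeeze" is the grip in N (left out, the last holds). Time passes only in rows, so rows that repeat a pose let the fingers close. It gives the time, the measured TCP pose, the force, the opening and the grip force at its end, in the units of the state.
- ctrl.get_obs(): the state, without advancing time (a new reading comes with each control period).
- ctrl.get_image(name): name is "side" or "top"; returns a dict with "img" (400x640x3 uint8, red, green, blue), "fx", "fy", "cx", "cy" (pixels), "D" ([k1, k2, p1, p2, k3] as OpenCV has them; the pictures are not rectified), "rvec" (rotation vector, rad) and "tvec" (3), from world to camera coordinates, as OpenCV has them. Camera axes: x right, y down, z forward; pixel columns grow to the right and rows downward; lengths in m; the calibration is good to about 2 mm. A picture is of the moment at which its call begins. There is no depth.
- ctrl.finish_job(): hands the job in; it is judged then, once.
The state is a dict: "t": time; "q": joint angles; "dq": joint speeds; "effort": joint torques, N m; "tool_pos": TCP position; "tool_rot": TCP orientation; "contact_force": force on the tool from outside, world axes, zero at the start; "wrist_torque": the same for the moment, N m; "opening": finger opening in m; "grip_force": force on a finger pad.
Only numpy, scipy, OpenCV 4.12 (cv2) and the standard library are available. Lean on these libraries where they do the work, as an engineer would, in place of code of your own. Each camera call takes 0.05 s, during which the arm holds its last target. There are 200 camera calls.

## Working session

There is one attempt and no reset: what is moved stays moved. The work goes in short steps, Python scripts to look and compute and a tool call to move; the robot and the scene stay as the last step left them, time stands still between calls to the robot, and variables do not carry over. Pictures are saved under pics/ and viewed, at most 10 in all, crops included, and the job is handed in when it is done.

Besides the shell and the picture viewer there is one more tool, called after "Call:" by a JSON object that holds its "api" and its "payload", one argument or row to a line. step_arm: Moves the arm, as the interface text tells. Its arguments: {"type":"object","properties":{"targets":{"type":"array"},"squeeze":{"type":"number"}},"required":["targets"]}

```bash
mkdir -p pics; ls
cat > h.py <<'E'
import numpy as np, cv2
from station import ctrl
def shot(n,fn=None):
    d=ctrl.get_image(n)
    if fn: cv2.imwrite('pics/'+fn,cv2.cvtColor(np.asarray(d['img']),cv2.COLOR_RGB2BGR))
    return d
def K(d): return np.array([[d['fx'],0,d['cx']],[0,d['fy'],d['cy']],[0,0,1.]])
def ray(d,uv):
    p=cv2.undistortPoints(np.array([[uv]],float),K(d),np.array(d['D'],float))[0,0]
    R=cv2.Rodrigues(np.array(d['rvec'],float))[0]
    return -R.T@np.array(d['tvec'],float), R.T@np.array([p[0],p[1],1.])
def onz(d,uv,z):
    o,r=ray(d,uv); return o+r*(z-o[2])/r[2]
def proj(d,P):
    return cv2.projectPoints(np.array(P,float).reshape(-1,3),np.array(d['rvec'],float),np.array(d['tvec'],float),K(d),np.array(d['D'],float))[0][:,0]
def tri(d1,u1,d2,u2):
    o1,r1=ray(d1,u1);o2,r2=ray(d2,u2)
    s=np.linalg.lstsq(np.stack([r1,-r2],1),o2-o1,rcond=None)[0]
    a,b=o1+s[0]*r1,o2+s[1]*r2
    return (a+b)/2,np.linalg.norm(a-b)
E
python3 - <<'E'
from h import *
for n in('side','top'):
    d=shot(n,n+'0.png'); print(n,d['fx'],d['D'],ray(d,(320,200)))
o=ctrl.get_obs();print(o['t'],o['tool_pos'],o['tool_rot'],o['opening'])
E
```

```text
pics
side 502.38714845917156 [-0.07325887  0.          0.          0.          0.        ] (array([ 0.4814592 , -0.98979361,  0.73971531]), array([ 0.03740442,  0.86850195, -0.49441833]))
top 461.82944458272283 [0.04126725 0.         0.         0.         0.        ] (array([0.39679348, 0.04408818, 1.17523323]), array([ 0.15289883,  0.01265421, -0.98816781]))
0.1 [0.14215498 0.60802352 0.23017143] [-3.60129181e-01 -3.12039476e+00  2.91911928e-03] 0.08531472212248452
```

View pics/side0.png

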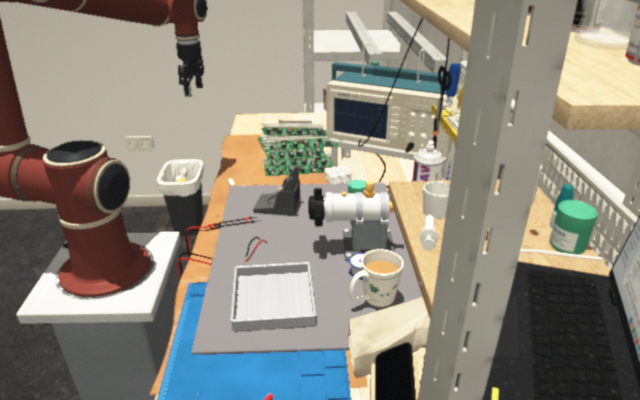

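View pics/top0.png

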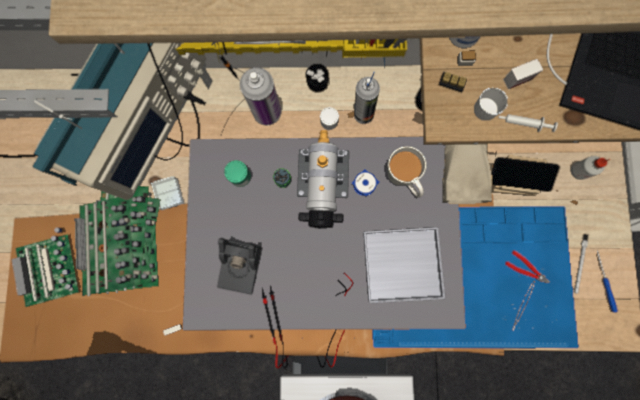

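The side view shows the cap at about (317,206), with the tray at about (273,295), nearer the camera (–y). In the top view the cap is at (321,217), the barrel axis is nearly vertical at column ~322, and the tray spans (364–443, 228–302). The iron stand is at (240,264). I'll measure next.

Run:
```python
from h import *
T=shot('top');S=shot('side')
def im(d): return cv2.cvtColor(np.asarray(d['img']),cv2.COLOR_RGB2BGR)
a=im(T);b=im(S)
ca=cv2.resize(a[130:310,280:460],(400,400),interpolation=cv2.INTER_CUBIC)
cb=cv2.resize(b[165:345,225:405],(400,400),interpolation=cv2.INTER_CUBIC)
cv2.imwrite('pics/crop.png',np.hstack([ca,cb]))
# tray blob top view
g=cv2.cvtColor(a,cv2.COLOR_BGR2HSV)
m=((g[...,2]>125)&(g[...,1]<40)).astype(np.uint8)*255
m=cv2.morphologyEx(m,cv2.MORPH_CLOSE,np.ones((5,5)))
w=np.zeros_like(m);w[215:312,352:455]=m[215:312,352:455]
cs=max(cv2.findContours(w,cv2.RETR_EXTERNAL,cv2.CHAIN_APPROX_NONE)[0],key=cv2.contourArea)
r=cv2.boxPoints(cv2.minAreaRect(cs));print('rect',r.round(1).tolist())
P=np.array([onz(T,p,0.038) for p in r]);print(P.round(4).tolist(),P.mean(0).round(4))
print([np.linalg.norm(P[i]-P[i-1]).round(4) for i in range(4)])
# barrel bright blob
w=np.zeros_like(m);w[140:212,300:345]=m[140:212,300:345]
for y in range(165,212,4):
    xs=np.where(w[y])[0]; print(y,xs.min() if len(xs) else None,xs.max() if len(xs) else None,end='; ')
# dark cap
k=((g[...,2]<60)).astype(np.uint8)*255
w=np.zeros_like(k);w[195:240,295:350]=k[195:240,295:350]
print('\ncap top bbox',cv2.boundingRect(w))
g2=cv2.cvtColor(b,cv2.COLOR_BGR2HSV);k=(g2[...,2]<60).astype(np.uint8)*255
w=np.zeros_like(k);w[180:230,302:332]=k[180:230,302:332];print('cap side bbox',cv2.boundingRect(w))
for p in[(-.14,0)]:pass
```

```text
rect [[352.0, 215.0], [454.0, 215.0], [454.0, 311.0], [352.0, 311.0]]
[[0.5345, -0.0203, 0.038], [0.5325, -0.2705, 0.038], [0.3028, -0.2582, 0.038], [0.3031, -0.0161, 0.038]] [ 0.4182 -0.1413  0.038 ]
[np.float64(0.2314), np.float64(0.2502), np.float64(0.23), np.float64(0.2421)]
165 310 335; 169 310 334; 173 302 334; 177 302 342; 181 309 334; 185 309 334; 189 309 333; 193 300 344; 197 300 344; 201 300 344; 205 300 344; 209 300 344; 
cap top bbox (299, 210, 44, 18)
cap side bbox (309, 189, 15, 37)
```

View pics/crop.png

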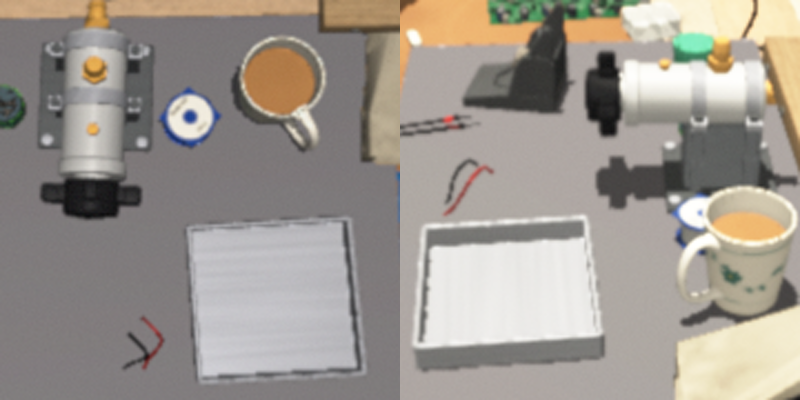

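The crop shows the tray rim corners sharply in both views. The cap's side lugs are at crop (41,194) and (141,194), and the outlet and bleed screw are at (95,64) and (92,129). I'll triangulate from these.

Run:
```python
from h import *
T=shot('top');S=shot('side');k=180/400
ft=lambda x,y:(279.7+x*k,129.7+y*k); fs=lambda x,y:(224.7+x*k,164.7+y*k)
tt=[(187,229),(351,217),(365,373),(198,381)];ss=[(186,217),(202,338),(15,346),(21,224)]
P=[]
for a,b in zip(tt,ss):
    p,e=tri(T,ft(*a),S,fs(*b));q=onz(T,ft(*a),.038);P.append(q);print(p.round(4),round(e,4),q.round(4))
P=np.array(P);print('c',P.mean(0).round(4),[np.linalg.norm(P[i]-P[i-1]).round(3) for i in range(4)])
d=P[0]-P[3]+P[1]-P[2];print('tray yaw',np.arctan2(d[1],d[0]))
for n,q in (('lugL',(41,194)),('lugR',(141,194))):print(n,onz(T,ft(*q),.125).round(4))
p,e=tri(T,ft(92,194),S,fs(205,53));print('toplug?',p,e)
print('toplug z.177', onz(T,ft(91,186),.177))
for n,a,b,z in(('bleed',(92,129),(265,63),.164),('outlet',(95,64),(320,48),.191)):
    p,e=tri(T,ft(*a),S,fs(*b));print(n,p.round(4),round(e,4),onz(T,ft(*a),z).round(4))
# wide edges: barrel at z=.125
for v in(166,170,182,186,190):
  g=np.asarray(T['img'])[v,300:350].astype(int);print(v,g.min(1).tolist()[5:42])
for nm,q in(('plateFL',(41,147)),('plateFR',(152,149)),('reel',(189,117)),('mugc',(281,82)),('handle',(308,148)),('mugleft',(238,85))):
  print(nm,onz(T,ft(*q),{'p':.018,'r':.043,'m':.109,'h':.06}[nm[0]]).round(4))
```

```text
[ 0.4925 -0.0486  0.0378] 0.0043 [ 0.4903 -0.0487  0.038 ]
[ 0.5036 -0.2298  0.0359] 0.0021 [ 0.5023 -0.2293  0.038 ]
[ 0.3352 -0.2358  0.0388] 0.0022 [ 0.334  -0.2362  0.038 ]
[ 0.325  -0.0567  0.041 ] 0.0023 [ 0.326  -0.0568  0.038 ]
c [ 0.4132 -0.1428  0.038 ] [np.float64(0.165), np.float64(0.181), np.float64(0.168), np.float64(0.18)]
tray yaw 0.045239840518229026
lugL [0.5204 0.1078 0.125 ]
lugR [0.5195 0.0049 0.125 ]
toplug? [0.51664047 0.05481906 0.17600191] 0.005378185512192495
toplug z.177 [0.5217119  0.05565608 0.177     ]
bleed [0.5823 0.0544 0.1625] 0.0025 [0.5808 0.0544 0.164 ]
outlet [0.6423 0.0508 0.1816] 0.0016 [0.6408 0.0507 0.191 ]
166 [90, 92, 90, 97, 111, 132, 146, 156, 165, 173, 179, 182, 177, 163, 127, 90, 73, 68, 68, 78, 103, 132, 168, 184, 182, 174, 167, 161, 153, 138, 120, 95, 91, 93, 93, 95, 93]
170 [92, 93, 92, 95, 112, 125, 132, 136, 135, 140, 150, 159, 161, 162, 163, 165, 170, 173, 172, 172, 168, 162, 158, 156, 156, 152, 150, 144, 138, 133, 114, 90, 88, 90, 91, 89, 91]
182 [63, 55, 63, 96, 123, 140, 150, 161, 165, 174, 176, 181, 189, 192, 196, 202, 207, 206, 200, 195, 189, 185, 183, 179, 170, 163, 154, 146, 138, 124, 104, 68, 44, 41, 41, 38, 43]
186 [95, 96, 96, 107, 127, 144, 153, 163, 169, 175, 180, 184, 188, 185, 159, 115, 99, 96, 134, 176, 188, 186, 182, 174, 169, 162, 153, 146, 134, 121, 100, 83, 90, 95, 93, 95, 93]
190 [96, 98, 100, 112, 130, 146, 158, 165, 171, 175, 181, 185, 190, 189, 172, 136, 112, 114, 139, 176, 185, 183, 180, 175, 170, 161, 154, 144, 133, 116, 102, 94, 94, 95, 95, 93, 94]
plateFL [0.587  0.1144 0.018 ]
plateFR [ 0.5836 -0.0124  0.018 ]
reel [ 0.6155 -0.0532  0.043 ]
mugc [ 0.6394 -0.1453  0.109 ]
handle [ 0.5763 -0.1809  0.06  ]
mugleft [ 0.6367 -0.0999  0.109 ]
```

The tray centre is at (0.413,-0.143) with yaw +0.045. The strainer origin is about (0.5095,0.057) with yaw about -0.035. I'll grip the tray's right wall and drag it.

Call:
{"api": "step_arm", "payload": {
  "targets": [
    {"travel": [0.43,-0.85,0.03],"angular": [0,0,0.35],"gripper": 0.5},
    {"travel": [0.43,-0.85,0.03],"angular": [0,0,0.35],"gripper": 0.5},
    {"travel": [0.43,-0.85,0.03],"angular": [0,0,0.35],"gripper": 0.5},
    {"travel": [0.43,-0.85,0.03],"angular": [0,0,0.35],"gripper": 0.5},
    {"travel": [0.43,-0.85,0.03],"angular": [0,0,0.35],"gripper": 0.5},
    {"travel": [0.43,-0.85,0.03],"angular": [0,0,0.35],"gripper": 0.5},
    {"travel": [0.43,-0.85,0.03],"angular": [0,0,0.35],"gripper": 0.5},
    {"travel": [0.43,-0.85,0.03],"angular": [0,0,0.35],"gripper": 0.5},
    {"travel": [0.43,-0.85,0.03],"angular": [0,0,0.35],"gripper": 0.5},
    {"travel": [0.43,-0.85,0.03],"angular": [0,0,0.35],"gripper": 0.5}
  ]
}}

```text
t: 1.3
tool_pos: [0.3684, 0.1608, 0.2474]
tool_rot: [-0.071, 3.139, 0.001]
contact_force: [1.8, 1.0, 0.3]
opening: 0.0429
grip_force: 0.0
```

```bash
cat >> h.py <<'E'
import json
def st():
    o=ctrl.get_obs(); R=cv2.Rodrigues(np.array(o['tool_rot'],float))[0]
    json.dump([list(map(float,o['q'])),list(map(float,o['tool_pos'])),R.tolist()],open('log.jsonl','a'));open('log.jsonl','a').write('\n')
    print('t',round(o['t'],2),'p',np.round(o['tool_pos'],4),'q',np.round(o['q'],3),'F',np.round(o['contact_force'],1),'op',round(o['opening'],4),'g',np.round(o['grip_force'],1)); print(R.round(3).tolist())
E
python3 -c "from h import *;st()"
```

```text
t 1.3 p [0.3684 0.1608 0.2474] q [ 0.226 -0.536  2.078  0.     1.599 -1.39 ] F [1.8 1.  0.3] op 0.0429 g 0.0
[[-0.999, -0.045, 0.002], [-0.045, 0.999, 0.0], [-0.002, 0.0, -1.0]]
```

Call:
{"api": "step_arm", "payload": {
  "targets": [
    {"travel": [0.05,-0.65,-0.1],"angular": [0,0,0],"gripper": 0.5},
    {"travel": [0.05,-0.65,-0.1],"angular": [0,0,0],"gripper": 0.5},
    {"travel": [0.05,-0.65,-0.1],"angular": [0,0,0],"gripper": 0.5},
    {"travel": [0.05,-0.65,-0.1],"angular": [0,0,0],"gripper": 0.5},
    {"travel": [0.05,-0.65,-0.1],"angular": [0,0,0],"gripper": 0.5},
    {"travel": [0.05,-0.65,-0.1],"angular": [0,0,0],"gripper": 0.5},
    {"travel": [0.05,-0.65,-0.1],"angular": [0,0,0],"gripper": 0.5},
    {"travel": [0.05,-0.65,-0.1],"angular": [0,0,0],"gripper": 0.5},
    {"travel": [0.05,-0.65,-0.1],"angular": [0,0,0],"gripper": 0.5},
    {"travel": [0.05,-0.65,-0.1],"angular": [0,0,0],"gripper": 0.5}
  ]
}}

```text
t: 2.3
tool_pos: [0.3976, -0.2279, 0.1866]
tool_rot: [0.067, -3.14, -0.002]
contact_force: [-0.3, -0.4, 0.2]
opening: 0.0424
grip_force: 0.0
```

```bash
python3 -c "from h import *;st()"
```

```text
t 2.3 p [ 0.3976 -0.2279  0.1866] q [-0.683 -0.333  2.036  0.     1.441 -2.297] F [-0.3 -0.4  0.2] op 0.0424 g 0.0
[[-0.999, -0.043, -0.001], [-0.043, 0.999, 0.001], [0.001, 0.001, -1.0]]
```

Call:
{"api": "step_arm", "payload": {
  "targets": [
    {"travel": [0,-0.005,-0.08],"angular": [0,0,0],"gripper": 0.5},
    {"travel": [0,-0.005,-0.16],"angular": [0,0,0],"gripper": 0.5},
    {"travel": [0,-0.005,-0.23],"angular": [0,0,0],"gripper": 0.5},
    {"travel": [0,-0.005,-0.276],"angular": [0,0,0],"gripper": 0.5},
    {"travel": [0,-0.005,-0.276],"angular": [0,0,0],"gripper": 0.5},
    {"travel": [0,-0.005,-0.276],"angular": [0,0,0],"gripper": 0},
    {"travel": [0,-0.005,-0.276],"angular": [0,0,0],"gripper": 0},
    {"travel": [0,-0.005,-0.276],"angular": [0,0,0],"gripper": 0},
    {"travel": [0,-0.005,-0.276],"angular": [0,0,0],"gripper": 0},
    {"travel": [0,-0.005,-0.276],"angular": [0,0,0],"gripper": 0}
  ],
  "squeeze": 40
}}

```text
t: 3.3
tool_pos: [0.3998, -0.2314, 0.0242]
tool_rot: [-0.071, 3.137, -0.003]
contact_force: [-0.0, 3.1, 6.7]
opening: 0.0015
grip_force: 42.0
```

```bash
python3 -c "from h import *;st()"
```

```text
t 3.3 p [ 0.3998 -0.2314  0.0242] q [-6.860e-01 -1.140e-01  2.147e+00  1.000e-03  1.104e+00 -2.303e+00] F [-0.   3.1  6.7] op 0.0015 g 42.0
[[-0.999, -0.045, 0.004], [-0.045, 0.999, -0.002], [-0.004, -0.002, -1.0]]
```

Call:
{"api": "step_arm", "payload": {
  "targets": [
    {"travel": [0.004,0.02,0.003],"angular": [0,0,0],"gripper": 0},
    {"travel": [0.012,0.06,0.003],"angular": [0,0,-0.01],"gripper": 0},
    {"travel": [0.024,0.115,0.003],"angular": [0,0,-0.03],"gripper": 0},
    {"travel": [0.036,0.17,0.003],"angular": [0,0,-0.05],"gripper": 0},
    {"travel": [0.047,0.225,0.003],"angular": [0,0,-0.07],"gripper": 0},
    {"travel": [0.058,0.28,0.003],"angular": [0,0,-0.09],"gripper": 0},
    {"travel": [0.066,0.32,0.003],"angular": [0,0,-0.1],"gripper": 0},
    {"travel": [0.07,0.338,0.003],"angular": [0,0,-0.102],"gripper": 0},
    {"travel": [0.07,0.338,0.003],"angular": [0,0,-0.102],"gripper": 0},
    {"travel": [0.07,0.338,0.003],"angular": [0,0,-0.102],"gripper": 0}
  ]
}}

```text
t: 4.3
tool_pos: [0.4408, -0.0267, 0.0242]
tool_rot: [0.055, 3.139, 0.004]
contact_force: [-0.4, 5.6, 5.8]
opening: 0.0017
grip_force: 41.8
```

```bash
python3 -c "
from h import *
st();T=shot('top');S=shot('side')
f=lambda d,r:cv2.resize(cv2.cvtColor(np.asarray(d['img']),cv2.COLOR_RGB2BGR)[r[1]:r[1]+180,r[0]:r[0]+180],(400,400),interpolation=cv2.INTER_CUBIC)
cv2.imwrite('pics/crop2.png',np.hstack([f(T,(240,140)),f(S,(225,145))]))"
```

```text
t 4.3 p [ 0.4408 -0.0267  0.0242] q [-0.231 -0.166  2.193  0.003  1.113 -1.768] F [-0.4  5.6  5.8] op 0.0017 g 41.8
[[-0.999, 0.035, 0.002], [0.035, 0.999, 0.003], [-0.002, 0.003, -1.0]]
```

View pics/crop2.png

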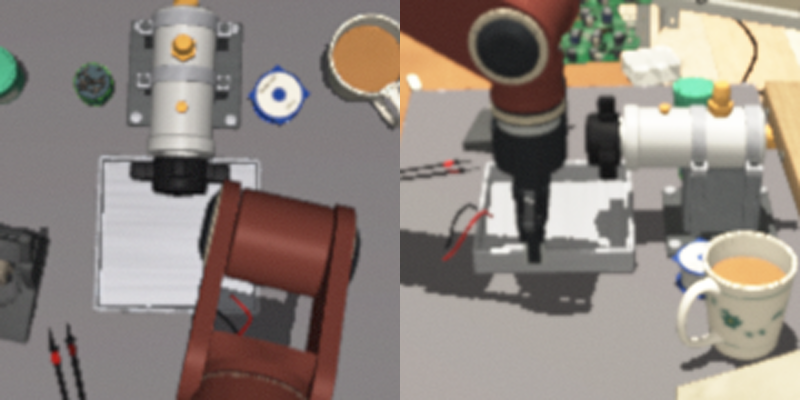

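The tray is now under the cap, its left corners at crop (98,157) and (93,308) and its rear-right corner at (259,158). I'll verify this numerically and fit the arm kinematics for a horizontal tool.

Run:
```python
from h import *
from scipy.optimize import least_squares
T=shot('top');k=.45;f=lambda x,y:onz(T,(239.7+x*k,139.7+y*k),.038)
A,B,C=f(98,157),f(93,308),f(259,158);c=(B+C)/2;print(A,B,C,'c',c,'yaw',np.arctan2(*(A-B)[[1,0]]),np.arctan2((A-C)[1],(A-C)[0])-np.pi/2)
L=[json.loads(l) for l in open('log.jsonl')]
L.append([[1.222,.053,1.613,0,1.476,-.119],[.142,.608,.2302],None])
q=np.array([l[0] for l in L]);p=np.array([l[1] for l in L]);r=np.hypot(p[:,0],p[:,1]);z=p[:,2]
print('q1 vs az',q[:,0]-np.arctan2(p[:,1],p[:,0]))
a1,a2,a3=q[:,1],q[:,1]+q[:,2],q[:,1]+q[:,2]+q[:,4]
print('sum',a3)
def fk(x,a1,a2):
    a,b,e,R0,Z0=x  # e: elbow offset perpendicular to forearm; R0,Z0 incl. tool down
    return R0+a*np.sin(a1)+b*np.sin(a2)+e*np.cos(a2), Z0+a*np.cos(a1)+b*np.cos(a2)-e*np.sin(a2)
g=lambda x:np.r_[fk(x,a1,a2)[0]-r,fk(x,a1,a2)[1]-z,.01*(x-[.4,.4,0,0,.1])]
s=least_squares(g,[.4,.4,0,0,.1]);print(s.x.round(4),np.abs(s.fun).max())
```

```text
[0.54752296 0.14883338 0.038     ] [0.38115236 0.1533565  0.038     ] [ 0.54486489 -0.03102901  0.038     ] c [0.46300862 0.06116374 0.038     ] yaw -0.027180326053581574 -0.014777255600320505
q1 vs az [-0.18572359 -0.16291867 -0.16177596 -0.1708254  -0.11935643]
sum [3.13996045 3.14313303 3.13732774 3.14033358 3.142     ]
[ 0.4194  0.6067  0.091   0.0067 -0.0402] 0.002066750100829741
```

The tray is well placed: centre (0.463,0.061), with the neck about 46 mm ahead of it. I'll release it, lift clear and shut the fingers, then push the lugs with the closed fingertips.

Call:
{"api": "step_arm", "payload": {
  "targets": [
    {"travel": [0,0,0],"angular": [0,0,0],"gripper": 0.3},
    {"travel": [0,0,0],"angular": [0,0,0],"gripper": 0.3},
    {"travel": [0,0,0],"angular": [0,0,0],"gripper": 0.3},
    {"travel": [0,0,0.04],"angular": [0,0,0],"gripper": 0.3},
    {"travel": [0,0,0.11],"angular": [0,0,0],"gripper": 0.3},
    {"travel": [0,0,0.19],"angular": [0,0,0],"gripper": 0.3},
    {"travel": [0,0,0.27],"angular": [0,0,0],"gripper": 0},
    {"travel": [0,0,0.34],"angular": [0,0,0],"gripper": 0},
    {"travel": [0.06,0.045,0.36],"angular": [0,0,0],"gripper": 0},
    {"travel": [0.128,0.09,0.36],"angular": [0,0,0],"gripper": 0}
  ]
}}

```text
t: 5.45
tool_pos: [0.5192, 0.0261, 0.2441]
tool_rot: [0.059, 3.132, -0.002]
contact_force: [-0.3, -1.0, 0.0]
opening: -0.0
grip_force: 0.0
```

Run:
```python
from h import *
st();T=shot('top');S=shot('side')
f=lambda d,r:cv2.resize(cv2.cvtColor(np.asarray(d['img']),cv2.COLOR_RGB2BGR)[r[1]:r[1]+180,r[0]:r[0]+180],(400,400),interpolation=cv2.INTER_CUBIC)
cv2.imwrite('pics/crop3.png',np.hstack([f(T,(240,140)),f(S,(225,145))]))
```

```text
t 5.45 p [0.5192 0.0261 0.2441] q [-9.300e-02 -2.160e-01  1.844e+00 -1.000e-03  1.504e+00 -1.626e+00] F [-0.3 -1.   0. ] op -0.0 g 0.0
[[-0.999, 0.038, 0.009], [0.038, 0.999, -0.001], [-0.009, -0.001, -1.0]]
```

View pics/crop3.png

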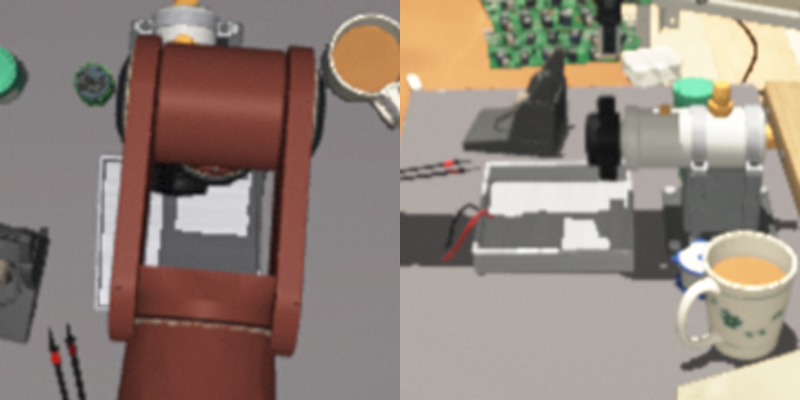

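The tray stands still and the cap is untouched, with the gripper above it. Next is the first push on the top lug, to the left.

Call:
{"api": "step_arm", "payload": {
  "targets": [
    {"travel": [-0.003,0,-0.08],"angular": [0,0,0],"gripper": 0},
    {"travel": [-0.003,0,-0.145],"angular": [0,0,0],"gripper": 0},
    {"travel": [-0.003,0,-0.145],"angular": [0,0,0],"gripper": 0},
    {"travel": [-0.003,0.012,-0.145],"angular": [0,0,0],"gripper": 0},
    {"travel": [-0.003,0.025,-0.145],"angular": [0,0,0],"gripper": 0},
    {"travel": [-0.003,0.04,-0.145],"angular": [0,0,0],"gripper": 0},
    {"travel": [-0.003,0.055,-0.145],"angular": [0,0,0],"gripper": 0},
    {"travel": [-0.003,0.07,-0.145],"angular": [0,0,0],"gripper": 0},
    {"travel": [-0.003,0.08,-0.145],"angular": [0,0,0],"gripper": 0},
    {"travel": [-0.003,0.08,-0.145],"angular": [0,0,0],"gripper": 0}
  ]
}}

```text
t: 6.55
tool_pos: [0.515, 0.0754, 0.1524]
tool_rot: [0.053, 3.141, 0.0]
contact_force: [0.2, -0.8, 0.2]
opening: -0.0002
grip_force: 0.0
```

Run:
```python
from h import *
st();S=shot('side')
cv2.imwrite('pics/s4.png',cv2.resize(cv2.cvtColor(np.asarray(S['img']),cv2.COLOR_RGB2BGR)[150:270,260:420],(800,600),interpolation=cv2.INTER_CUBIC))
```

```text
t 6.55 p [0.515  0.0754 0.1524] q [ 0.002 -0.138  1.932  0.     1.347 -1.535] F [ 0.2 -0.8  0.2] op -0.0002 g 0.0
[[-0.999, 0.034, 0.0], [0.034, 0.999, 0.0], [-0.0, 0.0, -1.0]]
```

View pics/s4.png

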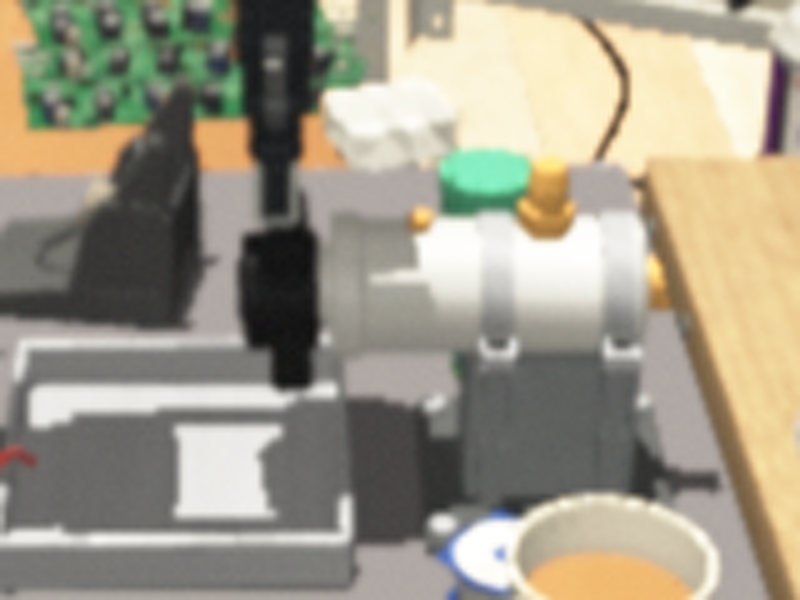

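The cap has turned about 45°. In the crop the lower-right lug is now at (290,365). From here I run full cycles: lift, go right, down, push left.

Call:
{"api": "step_arm", "payload": {
  "targets": [
    {"travel": [-0.002,0,0.065],"angular": [0,0,0],"gripper": 0},
    {"travel": [-0.004,-0.07,0.065],"angular": [0,0,0],"gripper": 0},
    {"travel": [-0.004,-0.142,0.065],"angular": [0,0,0],"gripper": 0},
    {"travel": [-0.004,-0.142,0.06],"angular": [0,0,0],"gripper": 0},
    {"travel": [-0.004,-0.142,-0.008],"angular": [0,0,0],"gripper": 0},
    {"travel": [-0.004,-0.142,-0.008],"angular": [0,0,0],"gripper": 0}
  ]
}}

```text
t: 7.2
tool_pos: [0.5087, -0.0102, 0.1419]
tool_rot: [-0.056, -3.131, -0.003]
contact_force: [-0.9, 0.1, -0.6]
opening: -0.0002
grip_force: 0.0
```

Call:
{"api": "step_arm", "payload": {
  "targets": [
    {"travel": [0,0.015,0],"angular": [0,0,0],"gripper": 0},
    {"travel": [0,0.035,0],"angular": [0,0,0],"gripper": 0},
    {"travel": [0,0.055,0.008],"angular": [0,0,0],"gripper": 0},
    {"travel": [0,0.075,0.016],"angular": [0,0,0],"gripper": 0},
    {"travel": [0,0.095,0.018],"angular": [0,0,0],"gripper": 0},
    {"travel": [0,0.115,0.018],"angular": [0,0,0],"gripper": 0},
    {"travel": [0,0.135,0.018],"angular": [0,0,0],"gripper": 0},
    {"travel": [0,0.142,0.018],"angular": [0,0,0],"gripper": 0},
    {"travel": [0,0.142,0.018],"angular": [0,0,0],"gripper": 0}
  ]
}}

```text
t: 8.1
tool_pos: [0.5122, 0.0752, 0.1578]
tool_rot: [-0.053, -3.14, -0.0]
contact_force: [0.7, -0.6, 0.5]
opening: -0.0002
grip_force: 0.0
```

Run:
```python
from h import *
st();S=shot('side')
cv2.imwrite('pics/s5.png',cv2.resize(cv2.cvtColor(np.asarray(S['img']),cv2.COLOR_RGB2BGR)[150:270,260:420],(800,600),interpolation=cv2.INTER_CUBIC))
```

```text
t 8.1 p [0.5122 0.0752 0.1578] q [ 0.002 -0.149  1.933  0.     1.359 -1.535] F [ 0.7 -0.6  0.5] op -0.0002 g 0.0
[[-0.999, 0.034, -0.001], [0.034, 0.999, 0.0], [0.001, 0.0, -1.0]]
```

View pics/s5.png

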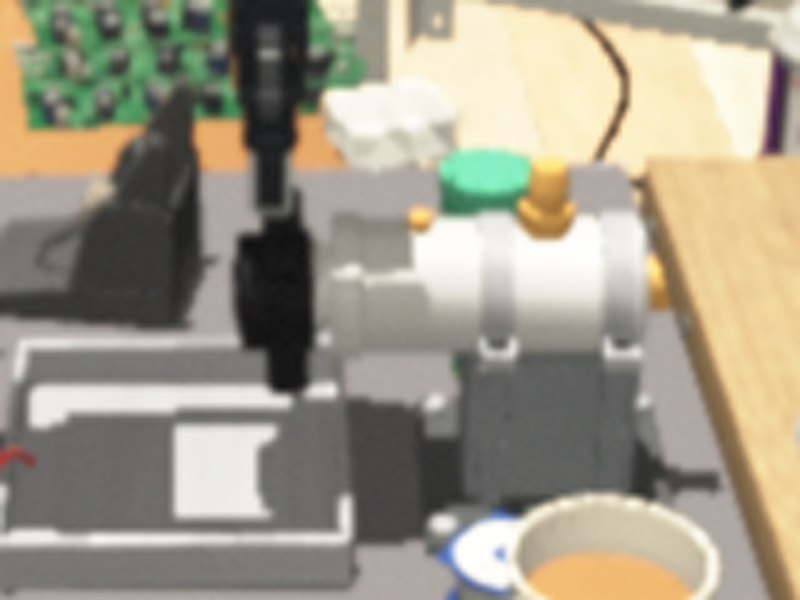

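Another 90° is done, and the cap front has moved about 8 crop pixels towards the robot. I'll repeat the cycle.

Call:
{"api": "step_arm", "payload": {
  "targets": [
    {"travel": [-0.002,0,0.055],"angular": [0,0,0],"gripper": 0},
    {"travel": [-0.004,-0.07,0.055],"angular": [0,0,0],"gripper": 0},
    {"travel": [-0.004,-0.142,0.055],"angular": [0,0,0],"gripper": 0},
    {"travel": [-0.004,-0.142,0.05],"angular": [0,0,0],"gripper": 0},
    {"travel": [-0.004,-0.142,-0.018],"angular": [0,0,0],"gripper": 0},
    {"travel": [-0.004,-0.142,-0.018],"angular": [0,0,0],"gripper": 0}
  ]
}}

```text
t: 8.75
tool_pos: [0.5063, -0.0104, 0.1419]
tool_rot: [-0.057, -3.131, -0.003]
contact_force: [-1.5, 0.7, -1.5]
opening: -0.0
grip_force: 0.0
```

Call:
{"api": "step_arm", "payload": {
  "targets": [
    {"travel": [0,0.015,0],"angular": [0,0,0],"gripper": 0},
    {"travel": [0,0.035,0],"angular": [0,0,0],"gripper": 0},
    {"travel": [0,0.055,0.008],"angular": [0,0,0],"gripper": 0},
    {"travel": [0,0.075,0.016],"angular": [0,0,0],"gripper": 0},
    {"travel": [0,0.095,0.018],"angular": [0,0,0],"gripper": 0},
    {"travel": [0,0.115,0.018],"angular": [0,0,0],"gripper": 0},
    {"travel": [0,0.135,0.018],"angular": [0,0,0],"gripper": 0},
    {"travel": [0,0.142,0.018],"angular": [0,0,0],"gripper": 0},
    {"travel": [0,0.142,0.018],"angular": [0,0,0],"gripper": 0}
  ]
}}

```text
t: 9.65
tool_pos: [0.5096, 0.0755, 0.1576]
tool_rot: [-0.052, -3.14, -0.0]
contact_force: [-0.2, -1.3, -1.0]
opening: -0.0
grip_force: 0.0
```

Call:
{"api": "step_arm", "payload": {
  "targets": [
    {"travel": [-0.002,0,0.055],"angular": [0,0,0],"gripper": 0},
    {"travel": [-0.004,-0.07,0.055],"angular": [0,0,0],"gripper": 0},
    {"travel": [-0.004,-0.142,0.055],"angular": [0,0,0],"gripper": 0},
    {"travel": [-0.004,-0.142,0.05],"angular": [0,0,0],"gripper": 0},
    {"travel": [-0.004,-0.142,-0.018],"angular": [0,0,0],"gripper": 0},
    {"travel": [-0.004,-0.142,-0.018],"angular": [0,0,0],"gripper": 0}
  ]
}}

```text
t: 10.25
tool_pos: [0.5038, -0.0102, 0.1417]
tool_rot: [-0.056, -3.13, -0.003]
contact_force: [-0.4, 0.6, -0.6]
opening: -0.0
grip_force: 0.0
```

Call:
{"api": "step_arm", "payload": {
  "targets": [
    {"travel": [0,0.015,0],"angular": [0,0,0],"gripper": 0},
    {"travel": [0,0.035,0],"angular": [0,0,0],"gripper": 0},
    {"travel": [0,0.055,0.008],"angular": [0,0,0],"gripper": 0},
    {"travel": [0,0.075,0.016],"angular": [0,0,0],"gripper": 0},
    {"travel": [0,0.095,0.018],"angular": [0,0,0],"gripper": 0},
    {"travel": [0,0.115,0.018],"angular": [0,0,0],"gripper": 0},
    {"travel": [0,0.135,0.018],"angular": [0,0,0],"gripper": 0},
    {"travel": [0,0.142,0.018],"angular": [0,0,0],"gripper": 0},
    {"travel": [0,0.142,0.018],"angular": [0,0,0],"gripper": 0}
  ]
}}

```text
t: 11.15
tool_pos: [0.5071, 0.0756, 0.1575]
tool_rot: [-0.052, -3.139, -0.001]
contact_force: [0.4, -0.4, -0.4]
opening: -0.0
grip_force: 0.0
```

```bash
cat >> h.py <<'E'
def capbox(S):
    g=np.asarray(S['img']).max(2); w=np.zeros(g.shape,np.uint8); w[193:232,296:330]=(g[193:232,296:330]<50)
    n,l,s,c=cv2.connectedComponentsWithStats(w); i=1+s[1:,4].argmax(); print('cap',s[i],c[i].round(1))
    print('left profile',[int(np.where(l[r]==i)[0].min()) if (l[r]==i).any() else None for r in range(194,232,3)])
E
python3 - <<'E'
from h import *
st();S=shot('side','s6.png');capbox(S)
E
python3 -c "
from h import *
for f in('side0','s6'):
    capbox({'img':cv2.imread('pics/'+f+'.png')})"
```

```text
t 11.15 p [0.5071 0.0756 0.1575] q [ 0.002 -0.161  1.944  0.     1.36  -1.535] F [ 0.4 -0.4 -0.4] op -0.0 g 0.0
[[-0.999, 0.033, -0.002], [0.033, 0.999, 0.0], [0.002, 0.0, -1.0]]
cap [306 193  14  35 385] [313.  209.3]
left profile [311, 308, 306, 306, 306, 306, 306, 306, 307, 312, 312, 313, None]
cap [309 201  15  25 248] [316.1 212.6]
left profile [None, None, None, 309, 309, 309, 309, 310, 311, 316, 316, None, None]
cap [306 193  14  35 385] [313.  209.3]
left profile [311, 308, 306, 306, 306, 306, 306, 306, 307, 312, 312, 313, None]
```

The cap is about 3 px (7–8 mm) out after roughly 315°. Continuing.

Call:
{"api": "step_arm", "payload": {
  "targets": [
    {"travel": [-0.002,0,0.055],"angular": [0,0,0],"gripper": 0},
    {"travel": [-0.004,-0.07,0.055],"angular": [0,0,0],"gripper": 0},
    {"travel": [-0.004,-0.142,0.055],"angular": [0,0,0],"gripper": 0},
    {"travel": [-0.004,-0.142,0.05],"angular": [0,0,0],"gripper": 0},
    {"travel": [-0.004,-0.142,-0.018],"angular": [0,0,0],"gripper": 0},
    {"travel": [-0.004,-0.142,-0.018],"angular": [0,0,0],"gripper": 0}
  ]
}}

```text
t: 11.8
tool_pos: [0.5014, -0.0103, 0.1417]
tool_rot: [-0.057, -3.13, -0.003]
contact_force: [-1.5, 0.1, -1.3]
opening: 0.0
grip_force: 0.0
```

Call:
{"api": "step_arm", "payload": {
  "targets": [
    {"travel": [0,0.015,0],"angular": [0,0,0],"gripper": 0},
    {"travel": [0,0.035,0],"angular": [0,0,0],"gripper": 0},
    {"travel": [0,0.055,0.008],"angular": [0,0,0],"gripper": 0},
    {"travel": [0,0.075,0.016],"angular": [0,0,0],"gripper": 0},
    {"travel": [0,0.095,0.018],"angular": [0,0,0],"gripper": 0},
    {"travel": [0,0.115,0.018],"angular": [0,0,0],"gripper": 0},
    {"travel": [0,0.135,0.018],"angular": [0,0,0],"gripper": 0},
    {"travel": [0,0.142,0.018],"angular": [0,0,0],"gripper": 0},
    {"travel": [0,0.142,0.018],"angular": [0,0,0],"gripper": 0}
  ]
}}

```text
t: 12.7
tool_pos: [0.5048, 0.0755, 0.1575]
tool_rot: [-0.052, -3.14, -0.0]
contact_force: [0.5, 0.1, -0.4]
opening: -0.0002
grip_force: 0.0
```

Call:
{"api": "step_arm", "payload": {
  "targets": [
    {"travel": [-0.002,0,0.055],"angular": [0,0,0],"gripper": 0},
    {"travel": [-0.004,-0.07,0.055],"angular": [0,0,0],"gripper": 0},
    {"travel": [-0.004,-0.142,0.055],"angular": [0,0,0],"gripper": 0},
    {"travel": [-0.004,-0.142,0.05],"angular": [0,0,0],"gripper": 0},
    {"travel": [-0.004,-0.142,-0.018],"angular": [0,0,0],"gripper": 0},
    {"travel": [-0.004,-0.142,-0.018],"angular": [0,0,0],"gripper": 0}
  ]
}}

```text
t: 13.3
tool_pos: [0.499, -0.0102, 0.1417]
tool_rot: [-0.056, -3.13, -0.003]
contact_force: [-1.8, -0.4, -1.0]
opening: 0.0
grip_force: 0.0
```

Call:
{"api": "step_arm", "payload": {
  "targets": [
    {"travel": [0,0.015,0],"angular": [0,0,0],"gripper": 0},
    {"travel": [0,0.035,0],"angular": [0,0,0],"gripper": 0},
    {"travel": [0,0.055,0.008],"angular": [0,0,0],"gripper": 0},
    {"travel": [0,0.075,0.016],"angular": [0,0,0],"gripper": 0},
    {"travel": [0,0.095,0.018],"angular": [0,0,0],"gripper": 0},
    {"travel": [0,0.115,0.018],"angular": [0,0,0],"gripper": 0},
    {"travel": [0,0.135,0.018],"angular": [0,0,0],"gripper": 0},
    {"travel": [0,0.142,0.018],"angular": [0,0,0],"gripper": 0},
    {"travel": [0,0.142,0.018],"angular": [0,0,0],"gripper": 0}
  ]
}}

```text
t: 14.2
tool_pos: [0.5023, 0.0755, 0.1575]
tool_rot: [-0.052, -3.14, -0.0]
contact_force: [0.9, -0.4, -0.5]
opening: 0.0002
grip_force: 0.0
```

Run:
```python
from h import *
st();S=shot('side','s7.png');capbox(S)
cv2.imwrite('pics/s7c.png',cv2.resize(cv2.cvtColor(np.asarray(S['img']),cv2.COLOR_RGB2BGR)[150:270,260:420],(800,600),interpolation=cv2.INTER_CUBIC))
```

```text
t 14.2 p [0.5023 0.0755 0.1575] q [ 0.002 -0.173  1.954  0.     1.362 -1.535] F [ 0.9 -0.4 -0.5] op 0.0002 g 0.0
[[-0.999, 0.033, -0.002], [0.033, 0.999, 0.0], [0.002, 0.0, -1.0]]
cap [303 193  15  35 383] [310.9 209.4]
left profile [309, 305, 304, 303, 304, 304, 304, 305, 305, 310, 310, 311, None]
```

View pics/s7c.png

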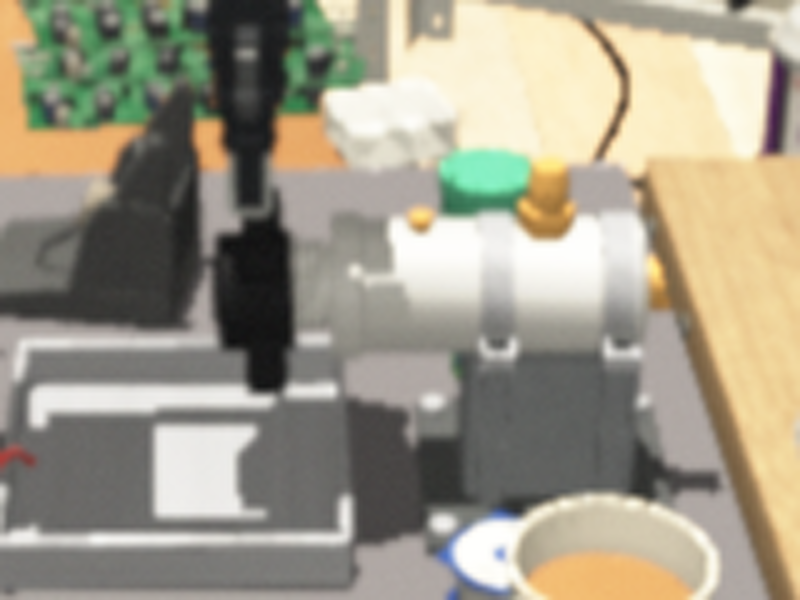

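The neck is now showing at crop (310,290), with the cap about 13–14 mm out. I'll slow down for the last turns.

Call:
{"api": "step_arm", "payload": {
  "targets": [
    {"travel": [-0.002,0,0.055],"angular": [0,0,0],"gripper": 0},
    {"travel": [-0.004,-0.07,0.055],"angular": [0,0,0],"gripper": 0},
    {"travel": [-0.004,-0.142,0.055],"angular": [0,0,0],"gripper": 0},
    {"travel": [-0.004,-0.142,0.05],"angular": [0,0,0],"gripper": 0},
    {"travel": [-0.004,-0.142,-0.018],"angular": [0,0,0],"gripper": 0},
    {"travel": [-0.004,-0.142,-0.018],"angular": [0,0,0],"gripper": 0}
  ]
}}

```text
t: 14.85
tool_pos: [0.4966, -0.0103, 0.1418]
tool_rot: [-0.057, -3.13, -0.003]
contact_force: [-1.5, -0.5, -0.5]
opening: -0.0001
grip_force: 0.0
```

Call:
{"api": "step_arm", "payload": {
  "targets": [
    {"travel": [0,0.015,0],"angular": [0,0,0],"gripper": 0},
    {"travel": [0,0.035,0],"angular": [0,0,0],"gripper": 0},
    {"travel": [0,0.055,0.008],"angular": [0,0,0],"gripper": 0},
    {"travel": [0,0.075,0.016],"angular": [0,0,0],"gripper": 0},
    {"travel": [0,0.095,0.018],"angular": [0,0,0],"gripper": 0},
    {"travel": [0,0.11,0.018],"angular": [0,0,0],"gripper": 0},
    {"travel": [0,0.125,0.018],"angular": [0,0,0],"gripper": 0},
    {"travel": [0,0.138,0.018],"angular": [0,0,0],"gripper": 0},
    {"travel": [0,0.142,0.018],"angular": [0,0,0],"gripper": 0},
    {"travel": [0,0.142,0.018],"angular": [0,0,0],"gripper": 0}
  ]
}}

```text
t: 15.85
tool_pos: [0.5001, 0.075, 0.1576]
tool_rot: [-0.054, -3.14, -0.0]
contact_force: [-0.0, 0.0, 0.6]
opening: -0.0004
grip_force: 0.0
```

Run:
```python
from h import *
st();S=shot('side','s8.png');capbox(S)
```

```text
t 15.85 p [0.5001 0.075  0.1576] q [ 1.000e-03 -1.790e-01  1.960e+00  0.000e+00  1.363e+00 -1.535e+00] F [-0.   0.   0.6] op -0.0004 g 0.0
[[-0.999, 0.034, -0.001], [0.034, 0.999, 0.0], [0.001, 0.0, -1.0]]
cap [302 193  15  35 386] [309.8 209.2]
left profile [309, 305, 303, 302, 302, 303, 303, 303, 304, 309, 309, 310, None]
```

Call:
{"api": "step_arm", "payload": {
  "targets": [
    {"travel": [-0.002,0,0.055],"angular": [0,0,0],"gripper": 0},
    {"travel": [-0.004,-0.07,0.055],"angular": [0,0,0],"gripper": 0},
    {"travel": [-0.004,-0.142,0.055],"angular": [0,0,0],"gripper": 0},
    {"travel": [-0.004,-0.142,0.05],"angular": [0,0,0],"gripper": 0},
    {"travel": [-0.004,-0.142,-0.018],"angular": [0,0,0],"gripper": 0},
    {"travel": [-0.004,-0.142,-0.018],"angular": [0,0,0],"gripper": 0},
    {"travel": [-0.004,-0.127,-0.018],"angular": [0,0,0],"gripper": 0},
    {"travel": [-0.004,-0.112,-0.018],"angular": [0,0,0],"gripper": 0},
    {"travel": [-0.004,-0.1,-0.016],"angular": [0,0,0],"gripper": 0},
    {"travel": [-0.004,-0.09,-0.012],"angular": [0,0,0],"gripper": 0}
  ]
}}

```text
t: 16.9
tool_pos: [0.4996, 0.0165, 0.1562]
tool_rot: [0.053, 3.138, -0.022]
contact_force: [-7.9, -20.1, 16.7]
opening: 0.0002
grip_force: 12.8
```

Call:
{"api": "step_arm", "payload": {
  "targets": [
    {"travel": [0,0.01,0.004],"angular": [0,0,0],"gripper": 0},
    {"travel": [0,0.02,0.008],"angular": [0,0,0],"gripper": 0},
    {"travel": [0,0.03,0.012],"angular": [0,0,0],"gripper": 0},
    {"travel": [0,0.04,0.012],"angular": [0,0,0],"gripper": 0},
    {"travel": [0,0.05,0.012],"angular": [0,0,0],"gripper": 0},
    {"travel": [0,0.06,0.012],"angular": [0,0,0],"gripper": 0},
    {"travel": [0,0.07,0.012],"angular": [0,0,0],"gripper": 0},
    {"travel": [0,0.08,0.012],"angular": [0,0,0],"gripper": 0},
    {"travel": [0,0.09,0.012],"angular": [0,0,0],"gripper": 0},
    {"travel": [0,0.09,0.012],"angular": [0,0,0],"gripper": 0}
  ]
}}

```text
t: 17.9
tool_pos: [0.4979, 0.0755, 0.1581]
tool_rot: [-0.053, -3.141, -0.0]
contact_force: [0.6, 0.0, -1.1]
opening: -0.0001
grip_force: 0.0
```

Run:
```python
from h import *
st();S=shot('side','s9.png');capbox(S)
```

```text
t 17.9 p [0.4979 0.0755 0.1581] q [ 0.002 -0.186  1.965  0.     1.363 -1.535] F [ 0.6  0.  -1.1] op -0.0001 g 0.0
[[-0.999, 0.034, -0.0], [0.034, 0.999, 0.0], [0.0, 0.0, -1.0]]
cap [296 193   3  16  37] [296.8 199.1]
left profile [296, 296, 296, 296, 296, None, None, None, None, None, None, None, None]
```

Something changed here, since the cap no longer shows in its window. Looking.

Run:
```python
from h import *
S=cv2.imread('pics/s9.png');T=shot('top','t9.png');T=cv2.imread('pics/t9.png')
f=lambda d,r:cv2.resize(d[r[1]:r[1]+180,r[0]:r[0]+180],(400,400),interpolation=cv2.INTER_CUBIC)
cv2.imwrite('pics/c9.png',np.hstack([f(T,(240,140)),f(S,(225,145))]))
```

```text
(no output)
```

View pics/c9.png

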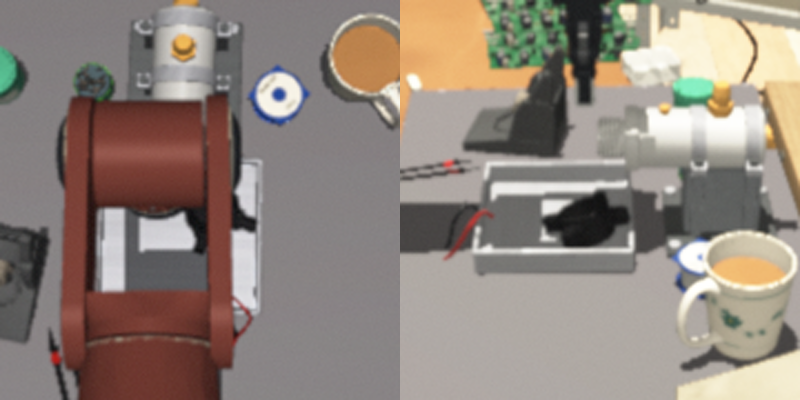

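The cap is off the neck and lying in the tray, towards its right side. I'll retreat up and to the left, then check.

Call:
{"api": "step_arm", "payload": {
  "targets": [
    {"travel": [0,0,0.07],"angular": [0,0,0],"gripper": 0},
    {"travel": [0,0.03,0.14],"angular": [0,0,0],"gripper": 0},
    {"travel": [-0.03,0.1,0.18],"angular": [0,0,0],"gripper": 0},
    {"travel": [-0.05,0.18,0.18],"angular": [0,0,0],"gripper": 0},
    {"travel": [-0.05,0.26,0.18],"angular": [0,0,0],"gripper": 0},
    {"travel": [-0.05,0.34,0.18],"angular": [0,0,0],"gripper": 0},
    {"travel": [-0.05,0.42,0.18],"angular": [0,0,0],"gripper": 0},
    {"travel": [-0.05,0.5,0.18],"angular": [0,0,0],"gripper": 0},
    {"travel": [-0.05,0.5,0.18],"angular": [0,0,0],"gripper": 0},
    {"travel": [-0.05,0.5,0.18],"angular": [0,0,0],"gripper": 0}
  ]
}}

```text
t: 19.0
tool_pos: [0.4678, 0.3749, 0.2653]
tool_rot: [-0.052, -3.14, 0.002]
contact_force: [-0.6, 0.3, 0.4]
opening: -0.0002
grip_force: 0.0
```

Run:
```python
from h import *
st();D=shot('top','t10.png');T=cv2.imread('pics/t10.png');shot('side','s10.png');S=cv2.imread('pics/s10.png')
f=lambda d,r:cv2.resize(d[r[1]:r[1]+180,r[0]:r[0]+180],(400,400),interpolation=cv2.INTER_CUBIC)
cv2.imwrite('pics/c10.png',np.hstack([f(T,(240,140)),f(S,(225,145))]))
w=np.zeros(T.shape[:2],np.uint8);w[212:278,284:356]=T[212:278,284:356].max(2)<50
n,l,s,c=cv2.connectedComponentsWithStats(w);i=1+s[1:,4].argmax();print(s[i],c[i],onz(D,c[i],.045))
```

```text
t 19.0 p [0.4678 0.3749 0.2653] q [ 0.552 -0.024  1.634 -0.     1.534 -0.986] F [-0.6  0.3  0.4] op -0.0002 g 0.0
[[-0.999, 0.033, -0.001], [0.033, 0.999, -0.001], [0.001, -0.001, -1.0]]
[318 215  36  29 168] [336.49404762 228.26190476] [0.5012057  0.01859967 0.045     ]
```

View pics/c10.png

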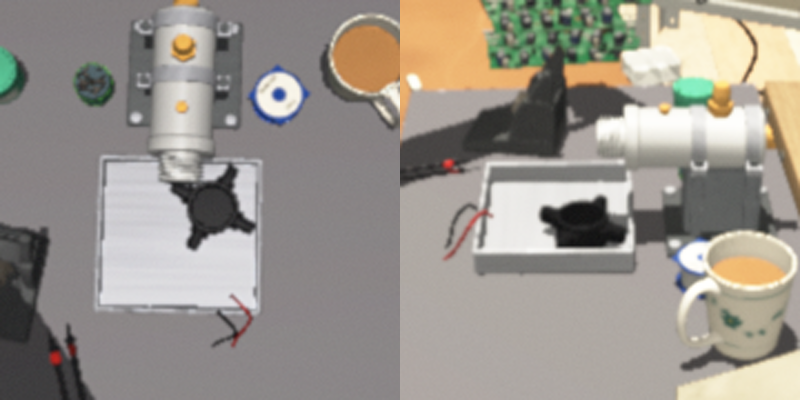

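The cap lies flat in the tray at crop (212,207), well inside the walls. The tray is flat under the mouth and the other things are where they were. Handing in.

```bash
python3 -c "from station import ctrl;print(ctrl.finish_job())"
```

```text
the job is handed in; nothing more can be done
None
```

The cap is unscrewed and lies in the drip tray, the tray stands flat under the strainer's mouth, and the other things look undisturbed; the job was handed in at about 19 s, with no verdict shown.

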